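# Enable the pottery kiln with its tongue key

### The job

Enable the kiln: take the red-handled tongue key out of the wooden rack and put its steel tongue straight down into the slot of the interlock switch with the red top, keeping hold of it as it goes in rather than dropping it, until it is fully home with its collar flush on the switch, then let go. Leave the blue key in the rack and the blue glazed bowl where they are.

Things in the scene. Friction and masses are not known exactly. Their poses are not given: they have to be found in the camera images.
- kiln_key_grip (a point): Centre of the kiln key's red grip, 22 (x) x 46 (y) x 56 mm high. Under it a dark collar plate 46 x 74 x 6 mm, then a flat steel tongue 6 (x) x 30 (y) x 50 mm long, pointing down. z up; x is the thin way, to pinch along; a half turn about z is the same. Below this point: collar top 28, collar underside 34, tongue tip 84 mm. Loose, about 0.18 kg; parked upright, this point 94 mm above the table.
- kiln_switch_slot (a point): Centre of the slot's mouth, in the top face of the kiln's fixed switch: black, 70 (x) x 96 (y) x 85 mm high, top 18 mm red. z up, x across the slot. Mouth 30 (x) x 58 (y) mm, sloping in over 18 mm to a slot 12 x 40 mm, 60 mm deep in all. No spring. Home: collar on the top face, grip centre 34 mm above this point, thin ways in line. A like blue-topped switch, 120 mm or more away, is a bystander.
- mill_key_grip (a point): Centre of the blue grip of another machine's key, same shape and axes; leave it. Both keys stand side by side (100 mm apart along y, either order) in a pale wooden rack 70 x 216 x 60 mm high, fixed, in loose slots 12 x 40 mm, collars resting on its top. Rack and switches are each turned up to 30 degrees from the x axis pointing ahead.
- bowl: Small blue glazed bowl standing on the table beyond the rack and switches, 120 mm across the rim, 60 mm high, origin under the centre of its foot; a bystander.
Not all that is in view belongs to the job. There is more than one size of the part that bears kiln_key_grip; the job needs the larger. There is more than one size of the part that bears mill_key_grip; the job needs the smaller.

How it is judged:
On the way:
1. the red key's tongue is at least 20 mm into the red switch's mouth while the fingers hold it (z of kiln_key_grip in the frame of kiln_switch_slot below 0.064 m and horizontal distance between kiln_key_grip and kiln_switch_slot below 0.015 m and contact force between the fingers and kiln_key above 0.5 N), for 0.1 s.
At the end, for the whole second after the job is handed in: Red key in the red-topped switch: collar within 8 mm of its top face, grip centre within 12 mm of the slot centre from above, upright within 10 and in line within 20 degrees, released, still; blue key standing in the rack within 20 mm, tilt under 15 degrees; bowl within 30 mm of its start (z of kiln_key_grip in the frame of kiln_switch_slot below 0.042 m and horizontal distance between kiln_key_grip and kiln_switch_slot below 0.012 m and angle between kiln_key_grip's own z axis and vertical below 0.17 rad and angle between the x axis of kiln_key_grip and the x axis of kiln_switch_slot, either way round below 0.35 rad and linear speed of kiln_key below 0.02 m/s and distance of mill_key_grip from where it was at the start of the episode below 0.02 m and angle between mill_key_grip's own z axis and vertical below 0.26 rad and distance of bowl from where it was at the start of the episode below 0.03 m); the robot touches nothing.
It fails at once if the blue key is moved by more than 20 mm (distance of mill_key_grip from where it was at the start of the episode above 0.02 m).
It fails at once if the bowl is moved by more than 30 mm (distance of bowl from where it was at the start of the episode above 0.03 m).
It also fails if it takes over 42 s, if anything falls off the work surface, if the arm or the gripper's body presses on something with over 40 N, if the wrist force passes 120 N, or if a joint passes its speed limit or range.

### The arm

A 6-joint arm with a two-finger parallel gripper is mounted at the origin on the work surface. World frame = base frame: x ahead of the robot, y to its left, z up, the work surface at z = 0. Lengths are in m, angles in rad, forces in N, time in s.
With the tool pointing down it reaches from about 0.275 to 0.75 m from the base axis. Payload 10.2 kg.
Tool frame: the origin (TCP) lies on the centre line of the jaws, within the pads' length; the fingertips stand 8 mm ahead of it and the grasp point (between the pads) lies 11 mm behind it; z points along the fingers, y is the direction in which the jaws open and shut (so a half turn about z gives the same grasp; the last joint's range is limited). The gripper opens to 88 mm and grips with 3 to 60 N. Pads are 18 mm wide; open, the fingers measure 123 mm over their backs; the gripper's body (75 mm by 187 mm) begins 45 mm behind the grasp point.
Start: joints at [0.952, 0.313, 1.498, -0, 1.331, -0.223], TCP at [0.202, 0.484, 0.247] pointing down, gripper open.
Joint ranges: [-2.94, 2.94], [-0.97, 2.17], [0.19, 2.56], [-1.23, 4.37], [0.02, 3.11], [-2.88, 2.88]. Speed limits (rad/s): [2.39, 2.39, 3.01, 3.14, 3.14, 3.14].

### API

Orientations are given as [roll, pitch, yaw] about the fixed x, y, z axes, in that order (R = Rz(yaw) Ry(pitch) Rx(roll)).
In Python, from bench import ctrl gives the robot as it stands.
- The arm moves only by the tool play_rows, never from a script. Its argument "series" is a list of rows, each an object of numbers: "tx", "ty", "tz": the shift along the tool's x, y, z in m; "ax", "ay", "az": the turn, a rotation vector about the tool's x, y, z in rad. In form: [{"tx": .., "ty": .., "tz": .., "ax": .., "ay": .., "az": ..}, ...]. A call has 1 to 20 rows; each row shifts and turns the pose as measured when the row begins, along the tool's axes as they then stand; what a row does not reach is not made up. A row lasts 1/8 s, in which the tool goes at most 62.5 mm and 10.7 degrees, less where a joint would pass 70% of its speed; a pose out of reach is approached as far as the arm can. A call with a gripper value outside its range is refused whole. "fingers" is the finger opening in m, from 0 to 0.0881, set as the call begins (left out, the last holds). The fingers move at their own pace and stop on an object; the grip force is fixed at half the most. Time passes only in rows, so rows that do not move let the fingers close. It gives the time, the measured TCP pose, the force and the opening at its end, in the units of the state.
- ctrl.get_state(): the state, without advancing time (a new reading comes with each control period).
- ctrl.camera(name): name is "side" or "top" or "wrist"; returns a dict with "image" (384x512x3 uint8, red, green, blue), "mtx" (3x3 intrinsics, pixels), "pose" (4x4, takes a point from camera to world coordinates). Camera axes: x right, y down, z forward; pixel columns grow to the right and rows downward; lengths in m; the calibration is good to about 2 mm. A picture is of the moment at which its call begins. There is no depth.
- ctrl.finish_job(): hands the job in, once; it reports no verdict.
The state is a dict: "time_s": time; "q": joint angles; "qd": joint speeds; "joint_efforts": joint torques, N m; "tool_pos": TCP position; "tcp_rot": TCP orientation; "ft_force": force on the tool from outside, world axes, zero at the start; "wrist_torque": the same for the moment, N m; "grip_width": finger opening in m.
Only numpy, scipy, OpenCV 4.12 (cv2) and the standard library are available. Lean on these libraries where they do the work, as an engineer would, in place of code of your own. Each camera call takes 0.05 s, during which the arm holds its last target.

## Working session

There is one attempt and no reset: what is moved stays moved. The work goes in short steps, Python scripts to look and compute and a tool call to move; the robot and the scene stay as the last step left them, time stands still between calls to the robot, and variables do not carry over. Pictures are saved under pics/ and viewed, and the job is handed in when it is done.

Besides the shell and the picture viewer there is one more tool, called after "Request:" as name(argument=value, ...) on one line, values as JSON. play_rows: Moves the arm, as the interface text tells. Its arguments: {"type":"object","properties":{"series":{"type":"array","items":{"type":"object","properties":{"tx":{"type":"number"},"ty":{"type":"number"},"tz":{"type":"number"},"ax":{"type":"number"},"ay":{"type":"number"},"az":{"type":"number"}}}},"fingers":{"type":"number"}},"required":["series"]}

```bash
mkdir -p pics; ls
python3 - <<'E'
from bench import ctrl
import cv2,numpy as np
print(ctrl.get_state())
for n in ["side","top","wrist"]:
    c=ctrl.camera(n); cv2.imwrite(f"pics/{n}0.png",c["image"][:,:,::-1]); np.savez(f"{n}0.npz",**c)
    print(n,c["mtx"].round(1).tolist(),c["pose"].round(3).tolist())
E
```

```text
pics
{'time_s': 0.0, 'q': array([ 9.51620703e-01,  3.13417767e-01,  1.49840517e+00, -2.80133859e-05,
        1.33100297e+00, -2.23405595e-01]), 'qd': array([ 4.71866364e-04, -4.39714899e-04,  2.14058262e-06,  4.37610200e-04,
       -2.66722537e-04,  3.73684426e-04]), 'joint_efforts': array([ 2.41910511e-04, -4.02218235e+01, -2.52264798e+01,  6.93951314e-02,
        3.53350828e-02, -1.04571643e-04]), 'tool_pos': array([0.20228092, 0.48421746, 0.24618957]), 'tcp_rot': array([-3.14038402e+00, -2.46703331e-04,  2.74582915e+00]), 'ft_force': array([-0.45651602, -0.68189902,  0.0435462 ]), 'wrist_torque': array([ 0.03564298,  0.02736552, -0.00423883]), 'grip_width': 0.08792344227909586}
side [[393.7, 0.0, 250.0], [0.0, 393.7, 193.1], [0.0, 0.0, 1.0]] [[0.869, -0.306, 0.389, 0.192], [-0.495, -0.504, 0.708, -0.701], [-0.021, -0.808, -0.589, 0.641], [0.0, 0.0, 0.0, 1.0]]
top [[398.1, 0.0, 256.8], [0.0, 398.1, 195.7], [0.0, 0.0, 1.0]] [[0.004, -0.998, 0.063, 0.477], [-0.999, -0.002, 0.032, -0.044], [-0.032, -0.063, -0.997, 1.021], [0.0, 0.0, 0.0, 1.0]]
wrist [[280.3, 0.0, 256.9], [0.0, 280.3, 192.4], [0.0, 0.0, 1.0]] [[0.387, 0.89, 0.243, 0.14], [0.922, -0.373, -0.104, 0.51], [-0.002, 0.264, -0.965, 0.384], [0.0, 0.0, 0.0, 1.0]]
```

View pics/side0.png

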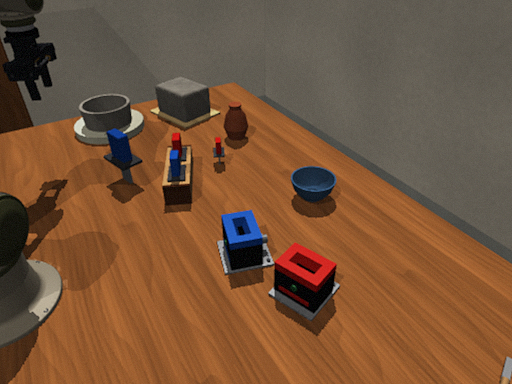

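View pics/top0.png

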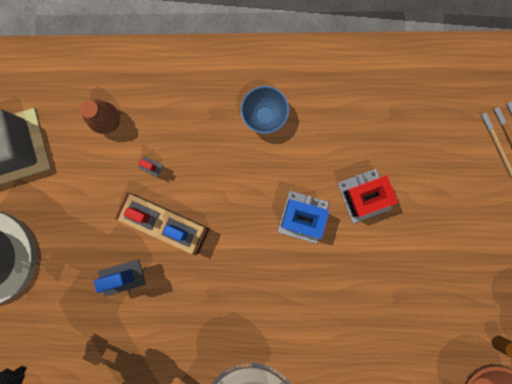

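View pics/wrist0.png

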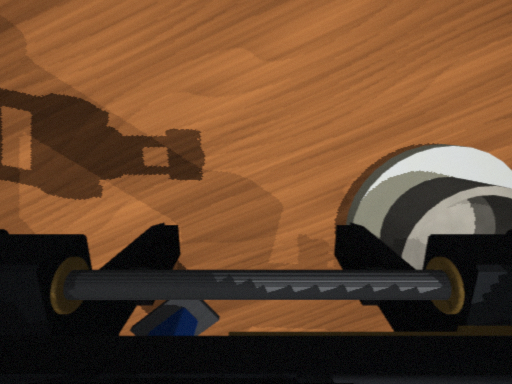

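Candidates for the kiln key in the top view are the red grip in the rack (136,215), a small loose red key (149,163), the red-brown vase (100,115) and the red switch top (372,196). I choose the one in the rack, which is larger. The blue keys are in the rack (175,232) and a large loose one (118,280). I'll check with crops.

```bash
cat > h.py <<'E'
import cv2,numpy as np
def ray(c,uv,z):
    K,P=c["mtx"],c["pose"]
    d=P[:3,:3]@np.linalg.inv(K)@np.array([uv[0],uv[1],1.0]); o=P[:3,3]
    return o+d*(z-o[2])/d[2]
def proj(c,p):
    P=np.linalg.inv(c["pose"]); q=c["mtx"]@(P[:3,:3]@np.asarray(p)+P[:3,3]); return q[:2]/q[2]
def blobs(img,col,amin=15):
    i=img.astype(int); r,g,b=i[...,0],i[...,1],i[...,2]
    m=((r>120)&(g<45)&(b<45)) if col=="red" else ((b>110)&(r<60)&(g<110))
    m=m.astype(np.uint8)*255
    cs,_=cv2.findContours(m,cv2.RETR_EXTERNAL,cv2.CHAIN_APPROX_NONE)
    return [c for c in cs if cv2.contourArea(c)>amin]
E
python3 - <<'E'
from h import *
t=dict(np.load("top0.npz")); s=dict(np.load("side0.npz"))
a=cv2.resize(t["image"][135:300,85:215],None,fx=4,fy=4,interpolation=cv2.INTER_CUBIC)[:600]
b=cv2.resize(t["image"][160:250,270:410],None,fx=5,fy=5,interpolation=cv2.INTER_CUBIC)
d=cv2.resize(s["image"][120:210,95:235],None,fx=5,fy=5,interpolation=cv2.INTER_CUBIC)
for n,x in zip("abd",(a,b,d)): cv2.imwrite(f"pics/c_{n}.png",x[:,:,::-1])
for n,c in (("top",t),("side",s)):
  for col in ("red","blue"):
    for k in blobs(c["image"],col):
      R=cv2.minAreaRect(k); print(n,col,np.round(R[0],1),np.round(R[1],1),round(R[2],1),cv2.contourArea(k))
E
```

```text
top red [372.5 195.8] [28.4 41.7] 69.8 1082.0
top blue [108.3 282.1] [13.3 27.1] 73.3 316.5
top blue [173.2 232.7] [18.9  9.6] 24.8 50.5
top blue [304.7 218.5] [40.7 29.9] 15.9 1108.0
side red [305.2 263.1] [53.7 28.6] 29.5 1261.5
side red [175.5 136.5] [7. 7.] 90.0 43.5
side blue [241.3 226.4] [29.5 35.2] 79.4 886.5
side blue [173.5 154. ] [8. 7.] 90.0 52.5
side blue [116.4 133.2] [17.   7.2] 26.6 78.5
```

View pics/c_a.png

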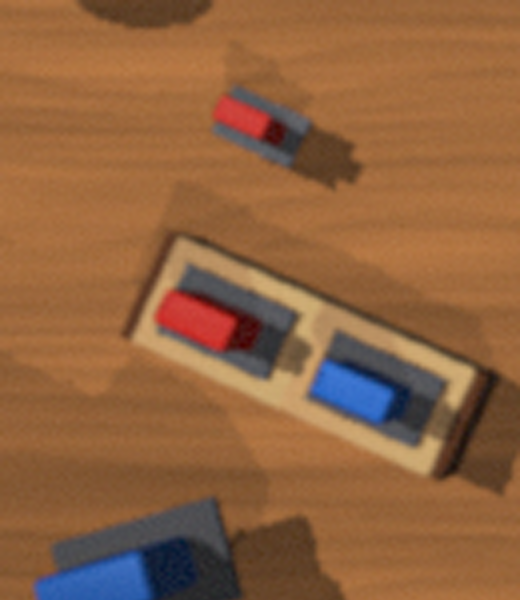

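View pics/c_b.png

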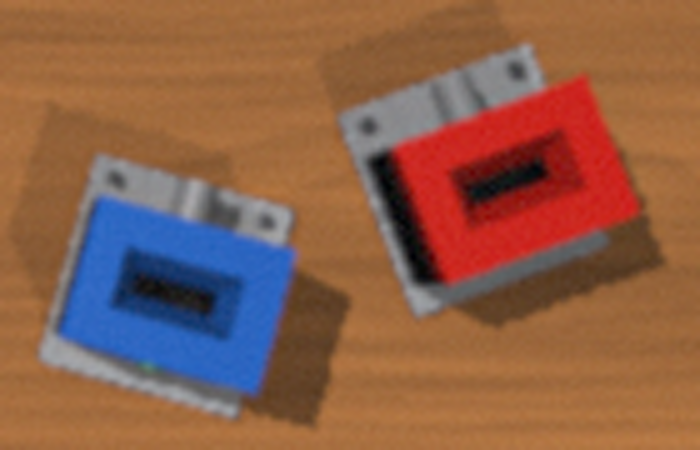

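View pics/c_d.png

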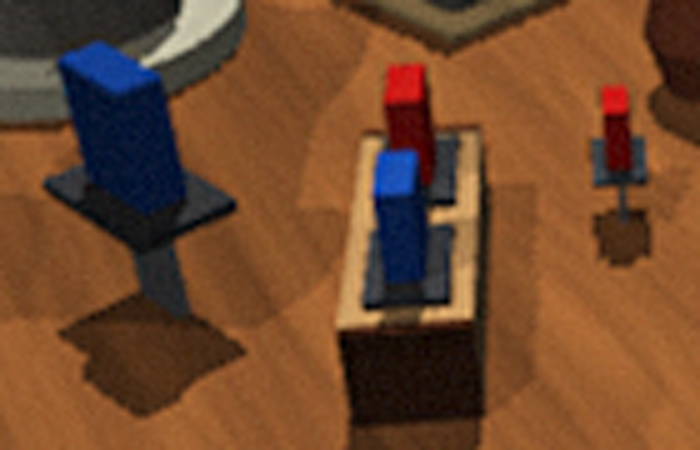

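Run:
```python
from h import *
t=dict(np.load("top0.npz")); s=dict(np.load("side0.npz"))
def box(img,cond,roi):
    x0,y0,x1,y1=roi; i=img[y0:y1,x0:x1].astype(int)
    m=cond(i[...,0],i[...,1],i[...,2]).astype(np.uint8)
    m=cv2.resize(m*255,None,fx=4,fy=4,interpolation=cv2.INTER_LINEAR); m=(m>127).astype(np.uint8)
    cs,_=cv2.findContours(m,cv2.RETR_EXTERNAL,cv2.CHAIN_APPROX_NONE); k=max(cs,key=cv2.contourArea)
    q=cv2.boxPoints(cv2.minAreaRect(k)); return (q+.5)/4-.5+[x0,y0]
def rep(n,q,z):
    w=np.array([ray(t,p,z)[:2] for p in q]); e=[w[1]-w[0],w[2]-w[1]]
    e.sort(key=np.linalg.norm); L=e[1]; yaw=np.degrees(np.arctan2(-L[0],L[1])); yaw=(yaw+90)%180-90
    print(n,w.mean(0).round(4),"short,long",[round(float(np.linalg.norm(v)),4) for v in e],"yaw x",round(yaw,1))
redb=lambda r,g,b:(r>150)&(g<70)&(b<70)
q=box(t["image"],redb,(118,198,165,232)); print(q.round(1).tolist()); rep("redkey",q,.122)
q=box(t["image"],lambda r,g,b:(b>140)&(r<80),(160,215,205,250)); rep("bluekey",q,.122)
q=box(t["image"],redb,(335,165,405,225)); rep("redsw",q,.085)
q=box(t["image"],lambda r,g,b:(r>130)&(g>80)&(b>45)&(r-b>50)&(r<260)&(g>120),(110,185,215,260)); rep("rack",q,.06)
# slot floor dark
q=box(t["image"],lambda r,g,b:(r<130),(357,183,388,210)); rep("mouth",q,.085)
# side
q=box(s["image"],redb,(165,128,190,142)); print(q.mean(0)); p=[ray(s,v,.122)[:2] for v in q]; print("side key",np.mean(p,0).round(4))
for p in ([.4,.26,.122],):pass
```

```text
[[123.1, 215.0], [127.4, 206.3], [144.1, 214.6], [139.8, 223.3]]
redkey [0.4897 0.2659] short,long [0.022, 0.0433] yaw x -25.9
bluekey [0.4497 0.1755] short,long [0.0223, 0.0448] yaw x -23.9
redsw [ 0.5369 -0.2851] short,long [0.0727, 0.0987] yaw x 21.4
rack [0.4687 0.2222] short,long [0.0752, 0.2022] yaw x -24.0
mouth [ 0.5402 -0.2824] short,long [0.0221, 0.0538] yaw x 22.0
[175.  136.5]
side key [0.4884 0.2665]
```

Run:
```python
from h import *
t=dict(np.load("top0.npz")); s=dict(np.load("side0.npz"))
def tri(a,b):
    Ps=[c["mtx"]@np.linalg.inv(c["pose"])[:3] for c in (t,s)]
    X=cv2.triangulatePoints(*Ps,np.array(a,float).reshape(2,1),np.array(b,float).reshape(2,1)); return (X[:3]/X[3]).ravel().round(4)
print("bigblue",tri((108.3,282.1),(117,131.6)))
print("smallred",tri((145.5,164),(218,139.5)))
print("redkey",tri((133.6,214.8),(176,136.3)))
print("redsw",tri((372.5,195.8),(305.5,262)))
for z in (.10,): print(ray(t,(108.3,282.1),z))
```

```text
bigblue [0.3435 0.3047 0.1599]
smallred [0.6124 0.2532 0.083 ]
redkey [0.4903 0.2656 0.1223]
redsw [ 0.5375 -0.2844  0.0857]
[0.33416259 0.32901411 0.1       ]
```

```bash
cat > go.py <<'E'
import sys,numpy as np
from scipy.spatial.transform import Rotation as Ro
from bench import ctrl
def delta(p,yawdeg):
    s=ctrl.get_state(); R=Ro.from_euler("xyz",s["tcp_rot"]); T=Ro.from_euler("xyz",[np.pi,0,np.radians(yawdeg)])
    print("t",round(s["time_s"],2),"pos",s["tool_pos"].round(4),"rpy",np.degrees(s["tcp_rot"]).round(2),"F",s["ft_force"].round(1),"w",round(s["grip_width"],4),"q",s["q"].round(2))
    print(" d tool(mm)",(R.inv().apply(np.array(p)-s["tool_pos"])*1000).round(1),"rotvec",(R.inv()*T).as_rotvec().round(3))
if __name__=="__main__": a=list(map(float,sys.argv[1:])); delta(a[:3],a[3])
E
python3 go.py .4895 .266 .246 66
```

```text
t 0.15 pos [0.2023 0.4843 0.2463] rpy [-1.7995e+02 -1.0000e-02  1.5732e+02] F [ 0.3 -0.7  0.4] w 0.0881 q [ 0.95  0.31  1.5  -0.    1.33 -0.22]
 d tool(mm) [-3.491e+02 -9.070e+01  3.000e-01] rotvec [-1.000e-03  1.000e-03  1.594e+00]
```

Request:
play_rows(series=[{"tx":-0.05,"ty":-0.013},{"tx":-0.05,"ty":-0.013},{"tx":-0.05,"ty":-0.013},{"tx":-0.05,"ty":-0.013},{"tx":-0.05,"ty":-0.013},{"tx":-0.05,"ty":-0.013},{"tx":-0.049,"ty":-0.013},{"az":0.17},{"az":0.17},{"az":0.17},{"az":0.17},{"az":0.17},{"az":0.17},{"az":0.17},{"az":0.17},{"az":0.17},{"az":0.06}], fingers=0.088)

```text
schema error: expected keys tx, ty, tz, ax, ay, az
```

```bash
python3 go.py .4895 .266 .246 66
```

```text
t 0.15 pos [0.2023 0.4843 0.2463] rpy [-1.7995e+02 -1.0000e-02  1.5732e+02] F [ 0.3 -0.7  0.4] w 0.0881 q [ 0.95  0.31  1.5  -0.    1.33 -0.22]
 d tool(mm) [-3.491e+02 -9.070e+01  3.000e-01] rotvec [-1.000e-03  1.000e-03  1.594e+00]
```

Request:
play_rows(series=[{"tx":-0.05,"ty":-0.013,"tz":0,"ax":0,"ay":0,"az":0},{"tx":-0.05,"ty":-0.013,"tz":0,"ax":0,"ay":0,"az":0},{"tx":-0.05,"ty":-0.013,"tz":0,"ax":0,"ay":0,"az":0},{"tx":-0.05,"ty":-0.013,"tz":0,"ax":0,"ay":0,"az":0},{"tx":-0.05,"ty":-0.013,"tz":0,"ax":0,"ay":0,"az":0},{"tx":-0.05,"ty":-0.013,"tz":0,"ax":0,"ay":0,"az":0},{"tx":-0.049,"ty":-0.013,"tz":0,"ax":0,"ay":0,"az":0},{"tx":0,"ty":0,"tz":0,"ax":0,"ay":0,"az":0.17},{"tx":0,"ty":0,"tz":0,"ax":0,"ay":0,"az":0.17},{"tx":0,"ty":0,"tz":0,"ax":0,"ay":0,"az":0.17},{"tx":0,"ty":0,"tz":0,"ax":0,"ay":0,"az":0.17},{"tx":0,"ty":0,"tz":0,"ax":0,"ay":0,"az":0.17},{"tx":0,"ty":0,"tz":0,"ax":0,"ay":0,"az":0.17},{"tx":0,"ty":0,"tz":0,"ax":0,"ay":0,"az":0.17},{"tx":0,"ty":0,"tz":0,"ax":0,"ay":0,"az":0.17},{"tx":0,"ty":0,"tz":0,"ax":0,"ay":0,"az":0.17},{"tx":0,"ty":0,"tz":0,"ax":0,"ay":0,"az":0.06}], fingers=0.088)

```text
time_s: 2.28
tool_pos: [0.4973, 0.2573, 0.2411]
tcp_rot: [-3.135, 0.007, 1.103]
ft_force: [-0.6, -0.1, -0.3]
grip_width: 0.0881
```

```bash
python3 go.py .4895 .266 .093 66
python3 - <<'E'
from bench import ctrl
import cv2
from h import *
c=ctrl.camera("wrist"); cv2.imwrite("pics/w1.png",c["image"][:,:,::-1]); np.savez("w1.npz",**c)
print(proj(c,[.4895,.266,.122]))
E
```

```text
t 2.27 pos [0.4973 0.2573 0.2411] rpy [-179.6     0.43   63.22] F [-0.6 -0.1 -0.3] w 0.0881 q [ 0.27  0.4   1.39 -0.    1.36  0.74]
 d tool(mm) [  5.3  -9.8 148.1] rotvec [-0.007  0.007 -0.049]
[246.00993888 184.07650731]
```

View pics/w1.png

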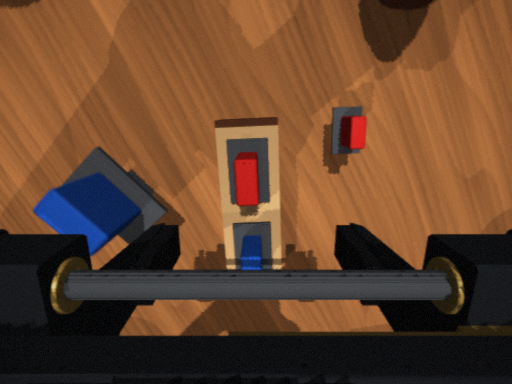

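Run:
```python
from h import *
c=dict(np.load("w1.npz"))
print(c["pose"].round(3).tolist())
for z in (.122,.066):
  import math
  y=math.radians(-24); X=np.array([math.cos(y),math.sin(y)]);Y=np.array([-X[1],X[0]])
  q=[proj(c,[*(np.array([.4895,.266])+a*.011*X+b*.023*Y),z]).round(1).tolist() for a,b in ((1,1),(1,-1),(-1,-1),(-1,1))]; print(z,q)
im=c["image"].copy()[110:280,200:300]
cv2.imwrite("pics/w1c.png",cv2.resize(im,None,fx=4,fy=4,interpolation=cv2.INTER_NEAREST)[:600,:,::-1])
```

```text
[[0.892, -0.434, -0.128, 0.529], [-0.452, -0.859, -0.239, 0.318], [-0.006, 0.271, -0.962, 0.379], [0.0, 0.0, 0.0, 1.0]]
0.122 [[256.4, 159.3], [258.8, 206.6], [236.1, 207.7], [232.6, 160.5]]
0.066 [[256.8, 151.4], [258.8, 191.1], [239.8, 192.0], [237.1, 152.3]]
```

View pics/w1c.png

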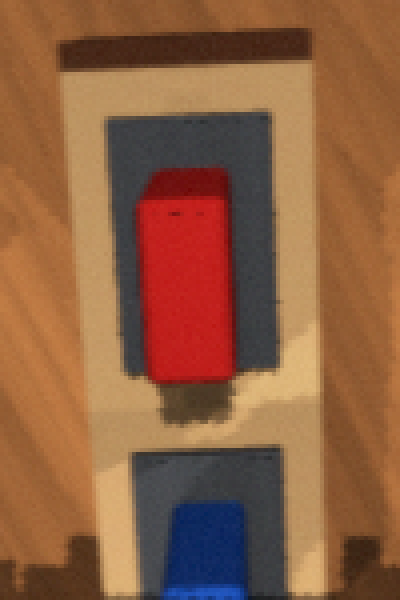

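Request:
play_rows(series=[{"tx":0.0052,"ty":-0.0088,"tz":0,"ax":-0.007,"ay":0.007,"az":-0.03},{"tx":0,"ty":0,"tz":0,"ax":0,"ay":0,"az":0},{"tx":0,"ty":0,"tz":0.03,"ax":0,"ay":0,"az":0},{"tx":0,"ty":0,"tz":0.03,"ax":0,"ay":0,"az":0},{"tx":0,"ty":0,"tz":0.03,"ax":0,"ay":0,"az":0},{"tx":0,"ty":0,"tz":0,"ax":0,"ay":0,"az":0}], fingers=0.088)

```text
time_s: 3.08
tool_pos: [0.4911, 0.2672, 0.1491]
tcp_rot: [3.14, -0.001, 1.141]
ft_force: [0.2, -1.0, 0.8]
grip_width: 0.0882
```

```bash
python3 go.py .4905 .2665 .093 65
```

```text
t 3.08 pos [0.4911 0.2672 0.1491] rpy [ 1.7993e+02 -4.0000e-02  6.5390e+01] F [ 0.2 -1.   0.8] w 0.0882 q [ 0.29  0.48  1.53 -0.    1.14  0.72]
 d tool(mm) [-0.9 -0.3 56.1] rotvec [ 0.001 -0.001  0.007]
```

Request:
play_rows(series=[{"tx":-0.001,"ty":0,"tz":0.02,"ax":0,"ay":0,"az":0},{"tx":0,"ty":0,"tz":0.02,"ax":0,"ay":0,"az":0},{"tx":0,"ty":0,"tz":0.015,"ax":0,"ay":0,"az":0},{"tx":0,"ty":0,"tz":0,"ax":0,"ay":0,"az":0}], fingers=0.088)

```text
time_s: 3.58
tool_pos: [0.4933, 0.2674, 0.0978]
tcp_rot: [3.134, -0.006, 1.144]
ft_force: [0.1, 0.5, 0.4]
grip_width: 0.0881
```

Request:
play_rows(series=[{"tx":0,"ty":0,"tz":0,"ax":0,"ay":0,"az":0},{"tx":0,"ty":0,"tz":0,"ax":0,"ay":0,"az":0},{"tx":0,"ty":0,"tz":0,"ax":0,"ay":0,"az":0},{"tx":0,"ty":0,"tz":0,"ax":0,"ay":0,"az":0},{"tx":0,"ty":0,"tz":0,"ax":0,"ay":0,"az":0},{"tx":0,"ty":0,"tz":0,"ax":0,"ay":0,"az":0}], fingers=0.0)

```text
time_s: 4.32
tool_pos: [0.4944, 0.2678, 0.1004]
tcp_rot: [3.131, -0.008, 1.144]
ft_force: [-0.3, 0.9, -0.4]
grip_width: 0.0302
```

```bash
python3 go.py .4905 .2665 .25 65
```

```text
t 4.33 pos [0.4944 0.2678 0.1004] rpy [179.42  -0.48  65.54] F [-0.3  0.9 -0.4] w 0.0302 q [ 0.29  0.54  1.57 -0.    1.02  0.72]
 d tool(mm) [  -1.5   -1.5 -149.6] rotvec [ 0.01  -0.008  0.009]
```

Request:
play_rows(series=[{"tx":-0.0015,"ty":-0.002,"tz":0.005,"ax":0.01,"ay":-0.008,"az":0.0},{"tx":0,"ty":0,"tz":0,"ax":0,"ay":0,"az":0},{"tx":0,"ty":0,"tz":0,"ax":0,"ay":0,"az":0},{"tx":0,"ty":0,"tz":0,"ax":0,"ay":0,"az":0},{"tx":0,"ty":0,"tz":0,"ax":0,"ay":0,"az":0}], fingers=0.0)

```text
time_s: 4.95
tool_pos: [0.4925, 0.2675, 0.0964]
tcp_rot: [3.141, -0.001, 1.144]
ft_force: [-0.7, 0.0, 3.3]
grip_width: 0.0218
```

```bash
python3 go.py .4905 .2665 .25 65
```

```text
t 4.95 pos [0.4925 0.2675 0.0964] rpy [ 1.7994e+02 -8.0000e-02  6.5550e+01] F [-0.7  0.   3.3] w 0.0218 q [0.29 0.55 1.57 0.   1.02 0.71]
 d tool(mm) [  -1.5   -1.3 -153.6] rotvec [ 0.001 -0.001  0.01 ]
```

Request:
play_rows(series=[{"tx":0,"ty":0,"tz":-0.01,"ax":0,"ay":0,"az":0},{"tx":0,"ty":0,"tz":-0.02,"ax":0,"ay":0,"az":0},{"tx":0,"ty":0,"tz":-0.02,"ax":0,"ay":0,"az":0},{"tx":0,"ty":0,"tz":-0.025,"ax":0,"ay":0,"az":0},{"tx":0,"ty":0,"tz":-0.025,"ax":0,"ay":0,"az":0},{"tx":0,"ty":0,"tz":-0.025,"ax":0,"ay":0,"az":0},{"tx":0,"ty":0,"tz":-0.025,"ax":0,"ay":0,"az":0}], fingers=0.0)

```text
time_s: 5.82
tool_pos: [0.4906, 0.2668, 0.25]
tcp_rot: [-3.137, 0.004, 1.144]
ft_force: [1.0, 0.0, -1.2]
grip_width: 0.0215
```

```bash
python3 go.py .538 -.284 .25 112
python3 - <<'E'
from bench import ctrl
import cv2
from h import *
for n in ("side","wrist"):
  c=ctrl.camera(n); cv2.imwrite(f"pics/{n}2.png",c["image"][:,:,::-1])
E
```

```text
t 5.83 pos [0.4906 0.2668 0.25  ] rpy [-179.73    0.22   65.55] F [ 1.   0.  -1.2] w 0.0215 q [0.29 0.39 1.38 0.   1.38 0.72]
 d tool(mm) [-481.8  271.2    0.6] rotvec [-0.006  0.002 -0.811]
```

View pics/side2.png

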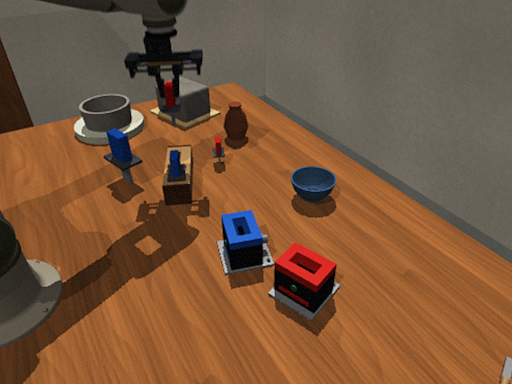

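View pics/wrist2.png

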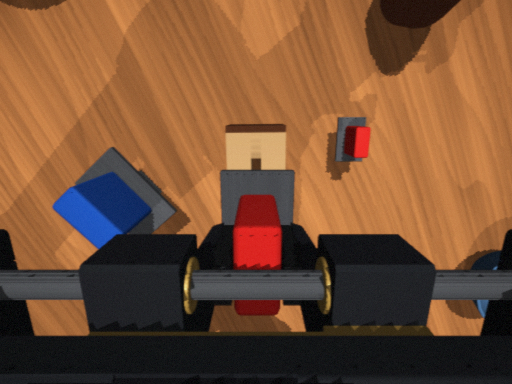

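Request:
play_rows(series=[{"tx":0,"ty":0,"tz":0,"ax":-0.006,"ay":0.002,"az":-0.1},{"tx":0,"ty":0,"tz":0,"ax":0,"ay":0,"az":-0.15},{"tx":0,"ty":0,"tz":0,"ax":0,"ay":0,"az":-0.15},{"tx":0,"ty":0,"tz":0,"ax":0,"ay":0,"az":-0.15},{"tx":0,"ty":0,"tz":0,"ax":0,"ay":0,"az":-0.15},{"tx":0,"ty":0,"tz":0,"ax":0,"ay":0,"az":-0.11},{"tx":0,"ty":0,"tz":0,"ax":0,"ay":0,"az":0}], fingers=0.0)

```text
time_s: 6.8
tool_pos: [0.4889, 0.2663, 0.2432]
tcp_rot: [-3.134, 0.001, 1.979]
ft_force: [-0.0, -0.4, -1.0]
grip_width: 0.0217
```

```bash
python3 go.py .538 -.284 .25 112
```

```text
t 6.8 pos [0.4889 0.2663 0.2432] rpy [-1.7959e+02  8.0000e-02  1.1341e+02] F [-0.  -0.4 -1. ] w 0.0217 q [ 0.29  0.39  1.4  -0.    1.36 -0.12]
 d tool(mm) [-524.5 -173.5   -4.8] rotvec [-0.007  0.001  0.025]
```

Request:
play_rows(series=[{"tx":-0.03,"ty":-0.01,"tz":-0.005,"ax":-0.007,"ay":0,"az":0.025},{"tx":-0.05,"ty":-0.016,"tz":-0.002,"ax":0,"ay":0,"az":0},{"tx":-0.05,"ty":-0.0165,"tz":-0.001,"ax":0,"ay":0,"az":0},{"tx":-0.05,"ty":-0.0165,"tz":-0.001,"ax":0,"ay":0,"az":0},{"tx":-0.05,"ty":-0.0165,"tz":-0.001,"ax":0,"ay":0,"az":0},{"tx":-0.05,"ty":-0.0165,"tz":-0.001,"ax":0,"ay":0,"az":0},{"tx":-0.05,"ty":-0.0165,"tz":-0.001,"ax":0,"ay":0,"az":0},{"tx":-0.05,"ty":-0.0165,"tz":-0.001,"ax":0,"ay":0,"az":0},{"tx":-0.05,"ty":-0.0165,"tz":-0.001,"ax":0,"ay":0,"az":0},{"tx":-0.05,"ty":-0.0165,"tz":-0.001,"ax":0,"ay":0,"az":0},{"tx":-0.03,"ty":-0.01,"tz":-0.001,"ax":0,"ay":0,"az":0},{"tx":0,"ty":0,"tz":0,"ax":0,"ay":0,"az":0}], fingers=0.0)

```text
time_s: 8.3
tool_pos: [0.5149, -0.2864, 0.2515]
tcp_rot: [-3.134, -0.005, 1.921]
ft_force: [-0.1, 1.4, -1.5]
grip_width: 0.0216
```

```bash
python3 go.py .538 -.284 .25 112
```

```text
t 8.3 pos [ 0.5149 -0.2864  0.2515] rpy [-179.58   -0.28  110.09] F [-0.1  1.4 -1.5] w 0.0216 q [-0.7   0.46  1.28 -0.    1.41 -1.05]
 d tool(mm) [-5.6 22.6  1.4] rotvec [-0.007 -0.005 -0.033]
```

Request:
play_rows(series=[{"tx":-0.0055,"ty":0.0225,"tz":0,"ax":-0.007,"ay":-0.005,"az":-0.033},{"tx":0,"ty":0,"tz":0,"ax":0,"ay":0,"az":0},{"tx":0,"ty":0,"tz":0.01,"ax":0,"ay":0,"az":0},{"tx":0,"ty":0,"tz":0,"ax":0,"ay":0,"az":0}], fingers=0.0)

```text
time_s: 8.8
tool_pos: [0.5372, -0.281, 0.2392]
tcp_rot: [-3.14, -0.003, 1.951]
ft_force: [0.0, 0.8, -1.0]
grip_width: 0.022
```

```bash
python3 go.py .538 -.284 .19 112
python3 - <<'E'
from bench import ctrl
import cv2
from h import *
for n in ("side","wrist","top"):
  c=ctrl.camera(n); np.savez(f"{n}3.npz",**c); cv2.imwrite(f"pics/{n}3.png",c["image"][:,:,::-1])
  if n=="side":
    cv2.imwrite("pics/side3c.png",cv2.resize(c["image"][150:330,230:380],None,fx=3.3,fy=3.3,interpolation=cv2.INTER_CUBIC)[:,:,::-1])
E
```

```text
t 8.8 pos [ 0.5372 -0.281   0.2392] rpy [-179.89   -0.19  111.8 ] F [ 0.   0.8 -1. ] w 0.022 q [-0.67  0.5   1.24 -0.    1.4  -1.06]
 d tool(mm) [-3.2 -0.3 49.1] rotvec [-0.002 -0.003 -0.004]
```

View pics/side3c.png

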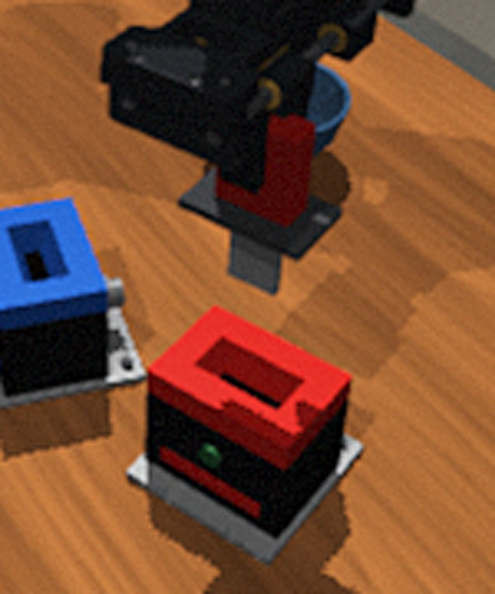

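View pics/wrist3.png

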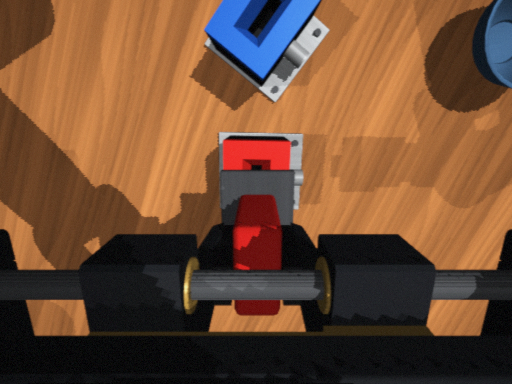

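View pics/top3.png

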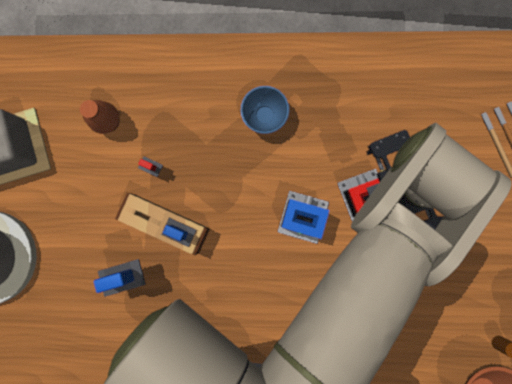

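Run:
```python
from h import *
c=dict(np.load("wrist3.npz"))
cv2.imwrite("pics/w3c.png",cv2.resize(c["image"][120:240,210:310],None,fx=5,fy=5,interpolation=cv2.INTER_NEAREST)[:,:,::-1])
```

```text
(no output)
```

View pics/w3c.png

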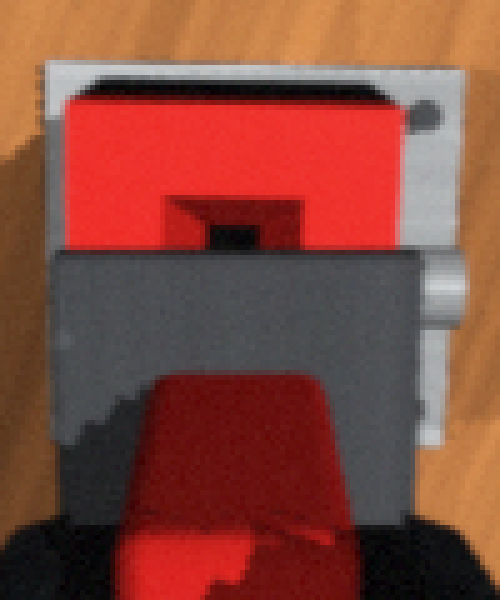

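Run:
```python
from h import *
from scipy.spatial.transform import Rotation as Ro
c=dict(np.load("wrist3.npz"))
tp=np.array([.5372,-.281,.2392]); R=Ro.from_euler("xyz",[-3.140,-.003,1.951]).as_matrix()
def T(x,y,z):
    w=ray(c,(210+x/5-.5,120+y/5-.5),z); return w.round(4),((w-tp)@R*1000).round(1)
for n,x,y,z in (("redL",65,98,.085),("redR",403,104,.085),("mouthL",162,198,.085),("mouthR",303,200,.085),("slotL",208,227,.067),("slotR",257,227,.067),("collL",52,252,.2392-.0304),("collR",420,254,.2392-.0304)):
    print(n,*T(x,y,z))
```

```text
redL [ 0.4878 -0.2534  0.085 ] [ 43.6 -35.4 154.4]
redR [ 0.553  -0.2287  0.085 ] [ 42.2  34.3 154.3]
mouthL [ 0.5137 -0.2653  0.085 ] [ 22.8 -15.7 154.3]
mouthR [ 0.5414 -0.2547  0.085 ] [ 22.4  13.9 154.2]
slotL [ 0.5257 -0.2704  0.067 ] [ 13.6  -6.5 172.3]
slotR [ 0.5359 -0.2663  0.067 ] [ 13.6   4.5 172.2]
collL [ 0.5031 -0.2569  0.2088] [ 34.9 -22.7  30.5]
collR [ 0.5451 -0.2405  0.2088] [34.6 22.4 30.5]
```

Request:
play_rows(series=[{"tx":-0.0035,"ty":-0.0007,"tz":0,"ax":-0.002,"ay":-0.003,"az":-0.012},{"tx":0,"ty":0,"tz":0.02,"ax":0,"ay":0,"az":0},{"tx":0,"ty":0,"tz":0.02,"ax":0,"ay":0,"az":0},{"tx":0,"ty":0,"tz":0.015,"ax":0,"ay":0,"az":0},{"tx":0,"ty":0,"tz":0,"ax":0,"ay":0,"az":0}], fingers=0.0)

```text
time_s: 9.57
tool_pos: [0.5386, -0.2867, 0.1853]
tcp_rot: [3.139, 0.005, 1.964]
ft_force: [-0.6, 0.5, -0.8]
grip_width: 0.0215
```

```bash
python3 go.py .5379 -.2845 .123 111
python3 - <<'E'
from bench import ctrl
import cv2
from h import *
for n in ("side","wrist"):
  c=ctrl.camera(n); np.savez(f"{n}4.npz",**c)
  im=c["image"][150:330,230:380] if n=="side" else c["image"][120:240,200:320]
  cv2.imwrite(f"pics/{n}4c.png",cv2.resize(im,None,fx=3.3 if n=="side" else 5,fy=3.3 if n=="side" else 5,interpolation=cv2.INTER_NEAREST)[:,:,::-1])
E
```

```text
t 9.57 pos [ 0.5386 -0.2867  0.1853] rpy [179.83   0.3  112.54] F [-0.6  0.5 -0.8] w 0.0215 q [-0.68  0.55  1.32  0.    1.27 -1.07]
 d tool(mm) [ 2.7 -0.  62.3] rotvec [0.003 0.005 0.027]
```

View pics/side4c.png

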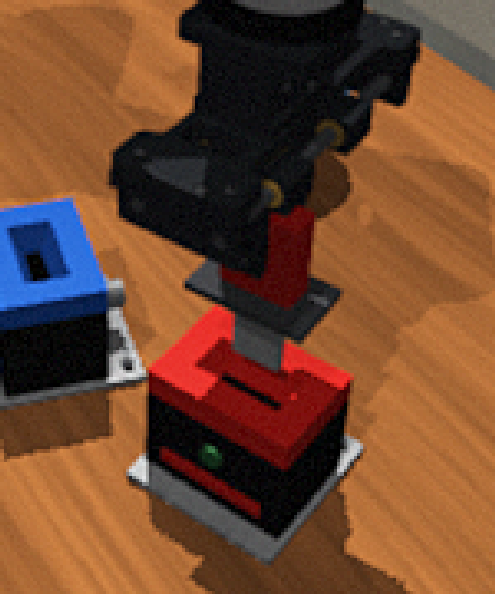

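View pics/wrist4c.png

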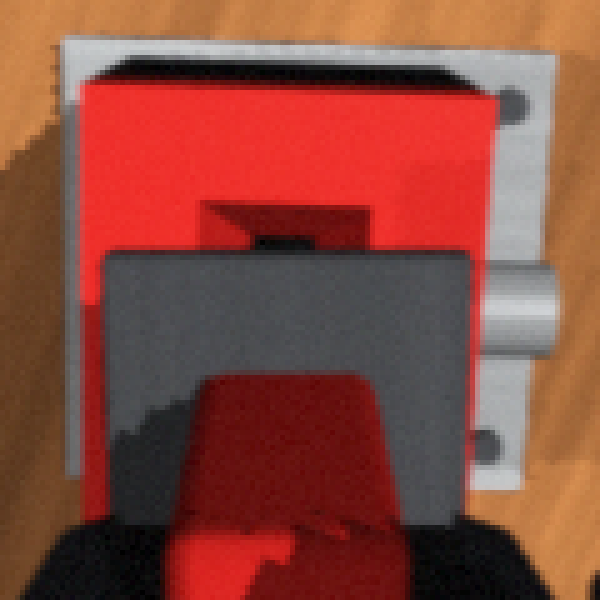

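Run:
```python
from h import *
from scipy.spatial.transform import Rotation as Ro
c=dict(np.load("wrist4.npz"))
tp=np.array([.5386,-.2867,.1853]); R=Ro.from_euler("xyz",[3.139,.005,1.964]).as_matrix()
def T(x,y,z):
    w=ray(c,(200+x/5-.5,120+y/5-.5),z); return w.round(4),((w-tp)@R*1000).round(1)
for n,x,y,z in (("redL",80,82,.085),("redR",498,95,.085),("mouthL",200,200,.085),("mouthR",370,207,.085),("slotL",250,235,.067),("slotR",315,237,.067),("collL",103,252,.1853-.0304),("collR",470,255,.1853-.0304)):
    print(n,*T(x,y,z))
```

```text
redL [ 0.4879 -0.2537  0.085 ] [ 50.4 -34.4 100. ]
redR [ 0.5535 -0.2289  0.085 ] [ 48.2  35.7 100.2]
mouthL [ 0.5138 -0.2645  0.085 ] [ 30.5 -14.7 100.1]
mouthR [ 0.5412 -0.2545  0.085 ] [ 29.3  14.5 100.2]
slotL [ 0.5248 -0.2701  0.067 ] [ 21.2  -6.6 118.2]
slotR [ 0.5361 -0.2658  0.067 ] [ 20.8   5.4 118.2]
collL [ 0.5047 -0.2632  0.1549] [ 34.9 -22.4  30.2]
collR [ 0.5464 -0.2464  0.1549] [34.4 22.6 30.3]
```

Request:
play_rows(series=[{"tx":0.0034,"ty":-0.0007,"tz":0,"ax":0.003,"ay":0.005,"az":0.02},{"tx":0,"ty":0,"tz":0,"ax":0,"ay":0,"az":0},{"tx":0,"ty":0,"tz":0,"ax":0,"ay":0,"az":0}], fingers=0.0)

```text
time_s: 10.05
tool_pos: [0.5375, -0.2843, 0.1885]
tcp_rot: [3.139, 0.004, 1.943]
ft_force: [-0.0, 0.3, -1.9]
grip_width: 0.0217
```

Run:
```python
import numpy as np
from go import delta
y=1.964; t=np.array([.5386,-.2867])+.0034*np.array([np.cos(y),np.sin(y)])-.0007*np.array([np.sin(y),-np.cos(y)])
print(t); delta([*t,.1225],112.54-1.15)
```

```text
[ 0.53665071 -0.28382767]
t 10.05 pos [ 0.5375 -0.2843  0.1885] rpy [179.86   0.26 111.32] F [-0.   0.3 -1.9] w 0.0217 q [-0.68  0.54  1.32 -0.    1.28 -1.05]
 d tool(mm) [ 1.  -0.8 66. ] rotvec [ 0.002  0.004 -0.001]
```

Request:
play_rows(series=[{"tx":0.001,"ty":-0.0007,"tz":0.008,"ax":0.002,"ay":0.004,"az":0},{"tx":0,"ty":0,"tz":0.01,"ax":0,"ay":0,"az":0},{"tx":0,"ty":0,"tz":0.01,"ax":0,"ay":0,"az":0}], fingers=0.0)

```text
time_s: 10.42
tool_pos: [0.5365, -0.2837, 0.1591]
tcp_rot: [3.141, 0.001, 1.943]
ft_force: [-0.9, -0.6, -0.5]
grip_width: 0.0216
```

```bash
python3 go.py .5367 -.2838 .1225 111.4
```

```text
t 10.43 pos [ 0.5365 -0.2837  0.1591] rpy [1.7996e+02 6.0000e-02 1.1133e+02] F [-0.9 -0.6 -0.5] w 0.0216 q [-0.68  0.57  1.35  0.    1.22 -1.05]
 d tool(mm) [-0.1  0.1 36.6] rotvec [ 0.001  0.001 -0.001]
```

Position is within 0.2 mm, and there is no contact force.

Request:
play_rows(series=[{"tx":0,"ty":0,"tz":0.008,"ax":0,"ay":0,"az":0},{"tx":0,"ty":0,"tz":0.008,"ax":0,"ay":0,"az":0}], fingers=0.0)

```text
time_s: 10.68
tool_pos: [0.5363, -0.2835, 0.1412]
tcp_rot: [3.141, -0.0, 1.943]
ft_force: [-0.5, -0.1, -0.9]
grip_width: 0.0214
```

```bash
python3 go.py .5367 -.2838 .1225 111.4
```

```text
t 10.68 pos [ 0.5363 -0.2835  0.1412] rpy [ 1.7999e+02 -1.0000e-02  1.1133e+02] F [-0.5 -0.1 -0.9] w 0.0214 q [-0.68  0.58  1.37  0.    1.18 -1.05]
 d tool(mm) [-0.4  0.2 18.7] rotvec [ 0.    -0.    -0.001]
```

Request:
play_rows(series=[{"tx":-0.0004,"ty":0.0002,"tz":0.007,"ax":0,"ay":0,"az":0},{"tx":0,"ty":0,"tz":0.006,"ax":0,"ay":0,"az":0},{"tx":0,"ty":0,"tz":0.003,"ax":0,"ay":0,"az":0}], fingers=0.0)

```text
time_s: 11.05
tool_pos: [0.5366, -0.2838, 0.1236]
tcp_rot: [-3.141, -0.001, 1.943]
ft_force: [-0.1, -0.4, -1.0]
grip_width: 0.0216
```

```bash
python3 go.py .5367 -.2838 .1225 111.4
```

```text
t 11.05 pos [ 0.5366 -0.2838  0.1236] rpy [-1.7999e+02 -4.0000e-02  1.1133e+02] F [-0.1 -0.4 -1. ] w 0.0216 q [-0.68  0.6   1.39  0.    1.15 -1.05]
 d tool(mm) [-0.   0.1  1.1] rotvec [-0.    -0.001 -0.001]
```

Request:
play_rows(series=[{"tx":0,"ty":0,"tz":0.002,"ax":0,"ay":0,"az":0},{"tx":0,"ty":0,"tz":0.0015,"ax":0,"ay":0,"az":0}], fingers=0.0)

```text
time_s: 11.3
tool_pos: [0.5367, -0.2839, 0.1214]
tcp_rot: [3.142, 0.0, 1.943]
ft_force: [-6.3, 3.6, 16.4]
grip_width: 0.0218
```

```bash
python3 go.py .5367 -.2838 .1225 111.4;  python3 - <<'E'
from bench import ctrl
import cv2
c=ctrl.camera("side"); cv2.imwrite("pics/s5.png",cv2.resize(c["image"][170:330,230:380],None,fx=3.6,fy=3.6,interpolation=cv2.INTER_CUBIC)[:,:,::-1])
E
```

```text
t 11.3 pos [ 0.5367 -0.2839  0.1214] rpy [1.8000e+02 1.0000e-02 1.1133e+02] F [-6.3  3.6 16.4] w 0.0218 q [-0.68  0.61  1.39 -0.    1.14 -1.05]
 d tool(mm) [ 0.1  0.  -1.1] rotvec [ 0.     0.    -0.001]
```

View pics/s5.png

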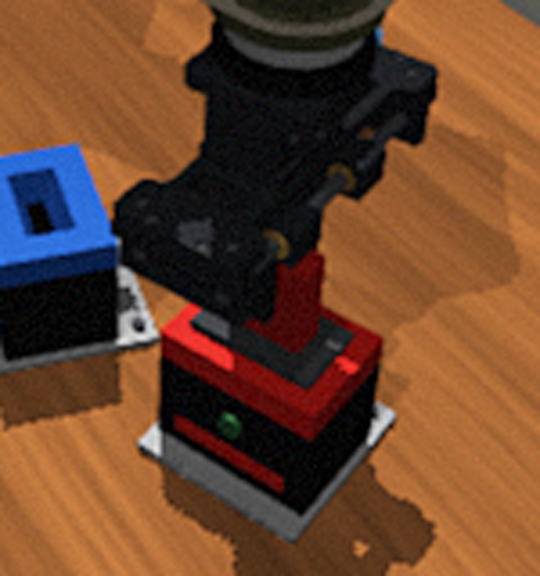

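The collar sits on the red top, with 16 N of contact at the predicted height of 0.121 m. Next I release and withdraw straight up.

Request:
play_rows(series=[{"tx":0,"ty":0,"tz":0,"ax":0,"ay":0,"az":0},{"tx":0,"ty":0,"tz":0,"ax":0,"ay":0,"az":0},{"tx":0,"ty":0,"tz":0,"ax":0,"ay":0,"az":0},{"tx":0,"ty":0,"tz":0,"ax":0,"ay":0,"az":0},{"tx":0,"ty":0,"tz":0,"ax":0,"ay":0,"az":0},{"tx":0,"ty":0,"tz":0,"ax":0,"ay":0,"az":0}], fingers=0.088)

```text
time_s: 12.1
tool_pos: [0.5371, -0.2842, 0.1221]
tcp_rot: [3.141, 0.002, 1.943]
ft_force: [0.4, -1.1, -0.1]
grip_width: 0.08
```

```bash
python3 go.py .5367 -.2838 .28 111.4
```

```text
t 12.1 pos [ 0.5371 -0.2842  0.1221] rpy [1.7994e+02 1.1000e-01 1.1134e+02] F [ 0.4 -1.1 -0.1] w 0.08 q [-0.68  0.61  1.39  0.    1.14 -1.05]
 d tool(mm) [ 2.000e-01 -1.000e-01 -1.579e+02] rotvec [ 0.001  0.002 -0.001]
```

Request:
play_rows(series=[{"tx":0,"ty":0,"tz":-0.01,"ax":0,"ay":0,"az":0},{"tx":0,"ty":0,"tz":-0.02,"ax":0,"ay":0,"az":0},{"tx":0,"ty":0,"tz":-0.03,"ax":0,"ay":0,"az":0},{"tx":0,"ty":0,"tz":-0.03,"ax":0,"ay":0,"az":0},{"tx":0,"ty":0,"tz":-0.03,"ax":0,"ay":0,"az":0},{"tx":0,"ty":0,"tz":-0.03,"ax":0,"ay":0,"az":0},{"tx":0,"ty":0,"tz":0,"ax":0,"ay":0,"az":0},{"tx":0.05,"ty":0,"tz":0,"ax":0,"ay":0,"az":0},{"tx":0.05,"ty":0,"tz":0,"ax":0,"ay":0,"az":0},{"tx":0.05,"ty":0,"tz":0,"ax":0,"ay":0,"az":0},{"tx":0.05,"ty":0,"tz":0,"ax":0,"ay":0,"az":0},{"tx":0.03,"ty":0,"tz":0,"ax":0,"ay":0,"az":0},{"tx":0,"ty":0,"tz":0,"ax":0,"ay":0,"az":0},{"tx":0,"ty":0,"tz":0,"ax":0,"ay":0,"az":0}], fingers=0.088)

```text
time_s: 13.85
tool_pos: [0.4483, -0.0634, 0.2741]
tcp_rot: [-3.139, -0.002, 1.942]
ft_force: [-0.1, 0.6, 0.8]
grip_width: 0.0881
```

Run:
```python
from bench import ctrl
from h import *
s=ctrl.get_state(); print(s["time_s"],s["tool_pos"],np.abs(s["qd"]).max())
for n in ("side","top"):
  c=ctrl.camera(n); np.savez(f"{n}6.npz",**c); cv2.imwrite(f"pics/{n}6.png",c["image"][:,:,::-1])
im=c["image"][160:250,270:410]; cv2.imwrite("pics/t6c.png",cv2.resize(im,None,fx=5,fy=5,interpolation=cv2.INTER_CUBIC)[:,:,::-1])
```

```text
13.85 [ 0.44830575 -0.0633751   0.27406517] 0.009694545299168566
```

View pics/side6.png

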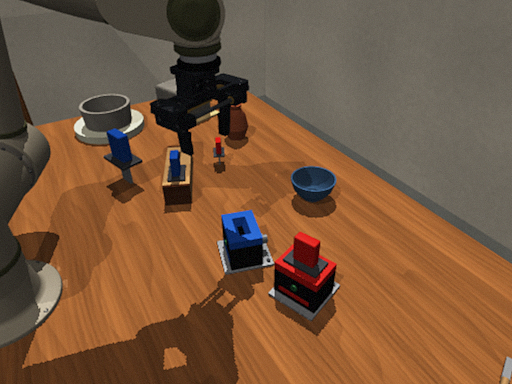

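View pics/top6.png

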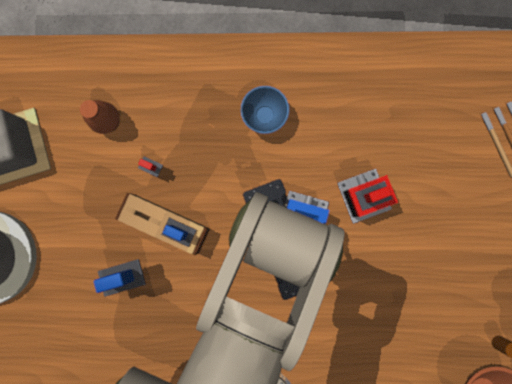

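View pics/t6c.png

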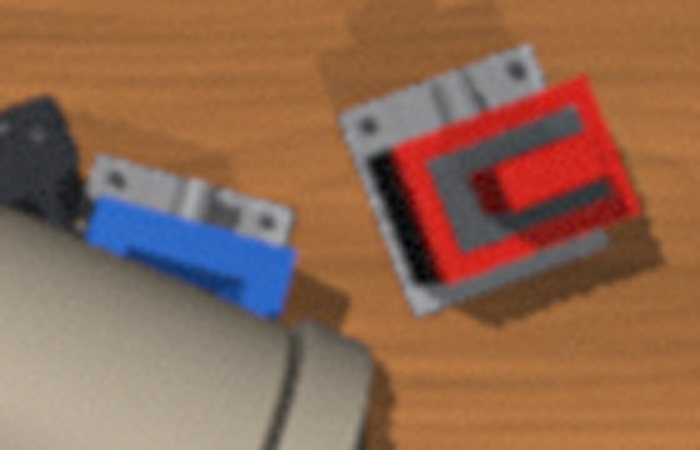

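The pictures show the red key upright with its collar flush on the red switch: side view (306,250), top view (376,196). The blue key (178,233) and bowl (265,110) haven't moved. The arm is clear and still.

```bash
python3 -c "
from bench import ctrl
print(ctrl.finish_job())"
```

```text
the job is handed in; nothing more can be done
None
```

I took the larger red key out of the rack, put its tongue into the red-topped switch while holding it, released it and handed the job in at about 14 s. The hand-in gave no verdict.

- **Seating:** going down, there was no contact force until the collar landed, at 16 N with the TCP at 0.121 m, the height I had predicted for fully home.
- **Last pictures:** the key stands upright and in line, with its collar flush on the red top. By eye, the blue key and the bowl are where they started, and the arm is clear and still. I did not measure the key's final offset or angle by calibration after release.
- **Disagreements:** the top and wrist cameras differed by 1–3 mm on the switch position, so I used the wrist view. My first yaw correction above the slot went the wrong way by about 0.7°. The arm also drifted about 2 mm between steps. I corrected both before the tongue went in.

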